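Set the length gauge's fence and lock its slotted screw

ROBOT

A 6-joint arm with a two-finger parallel gripper is mounted at the origin on a cart in front of the work surface, level with it; the furniture and walls round the work are solid. World frame = base frame: x ahead of the robot, y to its left, z up, the work surface at z = 0. Lengths are in m, angles in rad, forces in N, time in s.
With the tool pointing down it reaches from about 0.3 to 0.875 m from the base axis. Payload 4.2 kg.
Tool frame: the origin (TCP) lies on the front face of the gripper's body, between the roots of the fingers; the fingertips stand 73 mm ahead of it and the grasp point (between the pads) lies r.grip_point_offset ahead of it (r.grip_point_offset is the distance from the TCP to the grasp point, in m); z points along the fingers, y is the line along which they close (so a half turn about z gives the same grasp; the last joint's range is limited). The gripper opens to 85 mm and grips with 20 to 120 N. Pads are 22 mm wide; open, the fingers measure 114 mm over their backs; the gripper's body (76 mm by 85 mm) begins 54 mm behind the grasp point. The pads swing forward as they close: fully open they stand 13 mm farther back than shut.
Start: joints at [1.11, 0.32, 1.565, -0, 1.257, -0.02], TCP at [0.245, 0.52, 0.304] pointing down, gripper open.
Joint ranges: [-3.11, 3.11], [-0.84, 2.01], [0.21, 2.61], [-1.34, 4.49], [0.05, 2.63], [-2.56, 2.56]. Speed limits (rad/s): [2.57, 2.57, 3.14, 3.14, 3.14, 3.14].

INTERFACE

Orientations are given as [roll, pitch, yaw] about the fixed x, y, z axes, in that order (R = Rz(yaw) Ry(pitch) Rx(roll)).
In Python, from workcell import r, optics, job gives the robot as it stands.
- The arm moves only by the tool play_rows, never from a script. Its argument "motion" is text: rows parted by semicolons, each of 5 numbers parted by spaces: the shift along the tool's x, y, z in cm, then the turn about the tool's z in degrees, then the gripper command: -1 is fully open, 1 is shut, values between are in proportion. In form: x y z yaw jaw; .... A call has 1 to 8 rows; each row is the pose to reach, as a shift and turn from the pose commanded when the call began, along the tool's axes at that moment; what a row does not reach only later rows make up. A row lasts 1/12 s, in which the tool goes at most 41.7 mm and 7.16 degrees, less where a joint would pass 70% of its speed; a pose out of reach is approached as far as the arm can. A call with a gripper value outside its range is refused whole. The fingers move at their own pace and stop on an object; "squeeze" is the grip in N (left out, the last holds). Time passes only in rows, so rows that repeat a pose let the fingers close. It gives the time, the measured TCP pose, the force, the opening and the grip force at its end, in the units of the state.
- r.read_state(): the state, without advancing time (a new reading comes with each control period).
- optics.snapshot(name): name is "scene" or "side" or "wrist"; returns the picture (420x560x3 uint8, blue, green, red); there is no depth.
- optics.camera_params(name): a dict with "camera_matrix" (3x3 intrinsics, pixels), "rvec" (rotation vector, rad) and "tvec" (3), from world to camera coordinates, as OpenCV has them. Camera axes: x right, y down, z forward; pixel columns grow to the right and rows downward; lengths in m; the calibration is good to about 2 mm. A picture is of the moment at which its call begins: read the wrist's pose just before it. camera_params takes no time and is no camera call; for the wrist camera it gives the pose at the moment of the call.
- job.sign_off(): hands the job in; it is judged then, once.
The state is a dict: "time": time; "q": joint angles; "joint_vel": joint speeds; "effort": joint torques, N m; "tcp_pos": TCP position; "orientation": TCP orientation; "force": force on the tool from outside, world axes, zero at the start; "moment": the same for the moment, N m; "width": finger opening in m; "grip_force": force on a finger pad.
Only numpy, scipy, OpenCV 4.12 (cv2) and the standard library are available. Lean on these libraries where they do the work, as an engineer would, in place of code of your own. Each camera call takes 0.05 s, during which the arm holds its last target. There are 200 camera calls.

TASK

Set the blue sliding fence of the length gauge for the next herb grade: slide it gently along its bar until the brass setting bar is held snug between the fence plate and the end stop. Then take the red-handled flat screwdriver from its wooden block, seat its blade in the slot of the brass lock screw on the fence and turn the screw clockwise, keeping the blade seated, until it comes up firm against its stop and clamps the fence, without forcing it any further. Finally put the driver back upright in its hole in the block; leave the setting bar in place and do not disturb the things around.

Things in the scene. Friction and masses are not known exactly. Their poses are not given: they have to be found in the camera images.
- length_gauge: fixed length gauge: aluminium base plate 124 x 290 mm, top face 10 mm above the table, a steel guide bar along one long side, a dark steel end stop at one end. Origin: centre of its underside; x points across the plate to the guide bar, y along the bar from the fence to the end stop, z up. End blocks of the bar at y = -141..-117 and 117..141 mm, up to 45 mm high
- stop_face (a point): middle of the end stop's flat face, which looks along -y of the gauge; axes as the gauge's. The stop is 62 mm wide (x), 14 mm thick, its top 36 mm above the table
- guide_bar: the steel guide bar of the gauge, 24 (x) x 250 (y) x 12 mm, fixed; origin at the middle of its underside, axes as the gauge's; its top face is 34 mm above the table; the tip of the lock screw bears on it
- fence: the blue sliding fence on the guide bar; origin on the table below the bar's centre line, level in y with its plate's front face; axes as the gauge's. Its saddle is 48 mm wide (x -24..24), runs from y = 0 to -44 mm and stands 36 to 59 mm above the table over the bar; push on its free back face at y = -44 mm. Drag: about 5 N; it stays where it is left. Slides up to 120 mm
- fence_face (a point): middle of the flat front face of the fence's steel plate, which looks along +y to the end stop; axes as the gauge's; face 56 mm wide (x), 26 mm high. It is 52 mm beside the guide bar's centre line (-x). 60 mm from the stop face when the setting bar is snug between them (within 2 mm)
- setting_bar_mid (a point): centre of the loose brass setting bar, 12 (x) x 60 (y) x 12 mm, 70 g, lying on the base plate between end stop and fence plate, lengthwise along the gauge's y; up to 12 mm of space may be left between it and the stop at first
- lock_screw: brass slotted lock screw, upright in the fence's top, 22 mm behind the fence's front face; origin on its axis at the head's underside; z up, x along the slot. Head 22 mm wide, 8 mm high; slot 4 mm wide, its floor 4 mm above the origin, edges bevelled 0.6 mm, open at both ends. Tightens clockwise seen from above, sinking 1.6 mm per rad; see screw_top for its torque
- screw_top (a point): centre of the lock screw's top, axes as the screw's. The screw turns with 0.1 N m, and a little more once its tip bears on the guide bar; after 0.8 to 1.5 rad in all (it differs each time) it comes up against a positive stop, fully tight: the torque then jumps past 0.2 N m within 0.1 rad. Keep below 0.3 N m; forcing it on spoils it. It stays where it is left
- driver_grip (a point): centre of the flat driver's red handle (loose, about 110 g). The handle is 32 mm (x) by 24 mm (y), 72 mm long in z (up, away from the blade); grip it across the 24 mm flats (along y). Its foot, a 32 mm round guard 6 mm thick, is 46 mm above the blade's end; shaft 8 mm thick, below the handle a 15 mm collar; 118 mm long in all
- driver_tip (a point): middle of the end of the driver's steel blade, 82 mm below the handle's centre; axes as the handle's; the blade is 16 mm wide along x and 2.4 mm thick along y
- driver: the whole driver; origin and axes as driver_tip
- block_hole (a point): centre of the mouth of the driver's hole in the fixed wooden block (64 x 100 mm, 56 mm high); hole 22 mm wide, right through, 1 mm bevel. The driver stands in it with the handle's underside on the block's top, the blade's end 46 mm below the mouth. Two other holes of 8 mm are empty
- vial: capped brown glass vial, 31 mm in diameter, 62 mm high, origin at its underside: leave it alone
- brass_weight: brass knob weight, 27 mm in diameter, 30 mm high, origin at its underside: leave it alone
- stamp: wooden hand stamp with turned handle, 37 x 48 mm, 74 mm high, origin at its underside: leave it alone
Mind the look-alikes: they are no part of the job. Of the things that look like the driver, the largest one is meant.

How it is judged:
On the way, in this order (a step that is already met when the one before it is completed fails the run):
1. the fence is slid up so that the setting bar is snug between fence plate and end stop, while the screw is still loose (y of fence_face in the frame of length_gauge between 0.038 and 0.042 m and y of setting_bar_mid in the frame of length_gauge between 0.068 and 0.072 m and x of setting_bar_mid in the frame of length_gauge between -0.045 and 0 m and z of setting_bar_mid in the frame of length_gauge below 0.02 m and angle between the y axis of setting_bar_mid and the y axis of length_gauge, either way round below 0.12 rad and contact force between lock_screw and guide_bar below 2 N), for 0.2 s.
2. the driver's blade is seated in the slot of the lock screw, which is still loose (z of driver_tip in the frame of lock_screw below 0.0062 m and x of driver_tip in the frame of lock_screw between -0.005 and 0.005 m and y of driver_tip in the frame of lock_screw between -0.0022 and 0.0022 m and angle between the x axis of driver_tip and the x axis of lock_screw, either way round below 0.3 rad and contact force between lock_screw and guide_bar below 2 N), for 0.2 s.
3. the screw is turned up to its stop (28 N or more on the guide bar), with the blade still in its slot (z of driver_tip in the frame of lock_screw below 0.0062 m and x of driver_tip in the frame of lock_screw between -0.005 and 0.005 m and y of driver_tip in the frame of lock_screw between -0.0022 and 0.0022 m and angle between the x axis of driver_tip and the x axis of lock_screw, either way round below 0.3 rad and contact force between lock_screw and guide_bar above 28 N), for 0.2 s.
At the end, for the whole second after the job is handed in: The lock screw bears on the guide bar with more than 15 N; the setting bar lies flat on the plate between end stop and fence, within 2 mm of touching both and straight within 0.12 rad; the driver stands upright (within 0.1 rad) in its hole, its handle down on the block within 4 mm, released (y of fence_face in the frame of length_gauge between 0.038 and 0.042 m and y of setting_bar_mid in the frame of length_gauge between 0.068 and 0.072 m and x of setting_bar_mid in the frame of length_gauge between -0.045 and 0 m and z of setting_bar_mid in the frame of length_gauge below 0.02 m and angle between the y axis of setting_bar_mid and the y axis of length_gauge, either way round below 0.12 rad and contact force between lock_screw and guide_bar above 15 N and horizontal distance between driver_tip and block_hole below 0.01 m and z of driver_tip in the frame of block_hole below -0.042 m and angle between driver_tip's own z axis and vertical below 0.1 rad).
It fails at once if the driver is forced on the screw (contact forces adding up to more than 100 N) (contact force between driver and lock_screw above 100 N).
It fails at once if the fence is forced: pushed on the setting bar with more than 35 N (contact force between fence and setting_bar above 35 N).
It fails at once if the screw is touched by the gripper instead of the driver (contact force between the fingers and lock_screw above 1 N).
It fails at once if a bystander is knocked over or pushed more than 20 mm (distance of any of vial, brass_weight, stamp from where it was at the start of the episode above 0.02 m or angle between any of vial, brass_weight, stamp's own z axis and vertical above 0.35 rad).
It also fails if it takes over 72 s, if anything falls off the work surface, if the arm or the gripper's body presses on something with over 40 N, if the wrist force passes 120 N, or if a joint passes its speed limit or range.

## Working session

There is one attempt and no reset: what is moved stays moved. The work goes in short steps, Python scripts to look and compute and a tool call to move; the robot and the scene stay as the last step left them, time stands still between calls to the robot, and variables do not carry over. Pictures are saved under pics/ and viewed, at most 10 in all, crops included, and the job is handed in when it is done.

Besides the shell and the picture viewer there is one more tool, called after "Call:" as a command line: name --argument value ..., lists and objects as JSON in quotes. play_rows: Moves the arm, as the interface text tells. Its arguments: {"type":"object","properties":{"motion":{"type":"string"},"squeeze":{"type":"number"}},"required":["motion"]}

```bash
mkdir -p pics; ls; python3 - <<'E'
from workcell import r, optics, job
import cv2,numpy as np
print(r.read_state(), r.grip_point_offset)
a=optics.snapshot("scene");b=optics.snapshot("side")
cv2.imwrite("pics/scene0.png",a);cv2.imwrite("pics/side0.png",b);cv2.imwrite("pics/wrist0.png",optics.snapshot("wrist"))
for n in("scene","side","wrist"):
  p=optics.camera_params(n);print(n,p)
E
```

```text
pics
{'time': 0.0, 'q': array([ 1.10999681e+00,  3.20287452e-01,  1.56568172e+00,  1.34971945e-05,
        1.25742287e+00, -1.99892284e-02]), 'joint_vel': array([-0.00064382, -0.00051989, -0.00211918, -0.00054618, -0.00026611,
       -0.00168696]), 'effort': array([ 3.38551044e-04, -4.15521133e+01, -2.34165055e+01, -3.70915893e-05,
        8.03124887e-03,  7.84309321e-06]), 'tcp_pos': array([0.24516883, 0.51971828, 0.30308367]), 'orientation': array([-3.13979388e+00, -4.87958370e-05,  2.70077815e+00]), 'force': array([ 0.28476917,  0.44661168, -0.81201174]), 'moment': array([-0.02074025,  0.0028194 , -0.0077567 ]), 'grip_force': 0.0, 'width': 0.08549019470564428} 0.0539
scene {'camera_matrix': array([[483.11514174,   0.        , 277.57114326],
       [  0.        , 483.11514174, 202.46874911],
       [  0.        ,   0.        ,   1.        ]]), 'rvec': array([ 2.17397826, -1.24559107,  0.42659887]), 'tvec': array([-0.30978865,  0.39941949,  0.78697948])}
side {'camera_matrix': array([[466.48886954,   0.        , 281.25942015],
       [  0.        , 466.48886954, 206.73361706],
       [  0.        ,   0.        ,   1.        ]]), 'rvec': array([ 0.10608198, -2.76481649,  1.35566302]), 'tvec': array([0.53341961, 0.10632953, 1.13691063])}
wrist {'camera_matrix': array([[354.31525043,   0.        , 279.61617831],
       [  0.        , 354.31525043, 212.68132853],
       [  0.        ,   0.        ,   1.        ]]), 'rvec': array([-2.40970038, -1.53023803, -0.25095897]), 'tvec': array([-0.57478431, -0.04210573,  0.38093125])}
```

View pics/scene0.png

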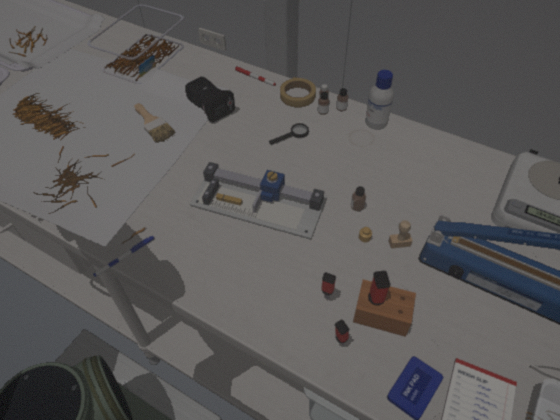

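View pics/side0.png

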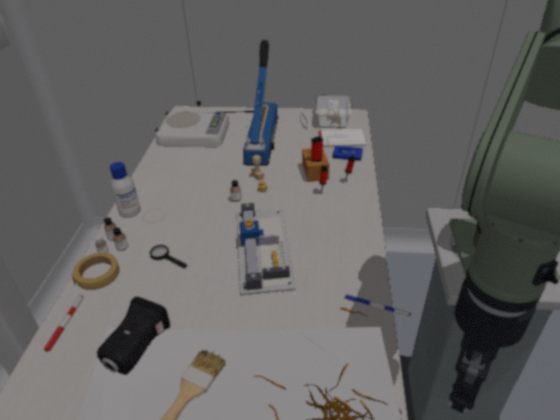

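The scene picture shows the gauge at about (260,198), its fence at (272,183) and the setting bar at (229,199). Three things look like the driver: the one in the wooden block at (380,288), and two small ones at (328,284) and (342,331). The one in the block is the largest and stands in the driver's hole, so it fits the description. I'll confirm it in an enlarged crop.

```bash
cat > h.py <<'E'
import cv2,numpy as np
from workcell import r,optics,job
from scipy.spatial.transform import Rotation as Ro
def ray(p,uv):
    R=cv2.Rodrigues(p["rvec"])[0];c=-R.T@np.ravel(p["tvec"])
    d=R.T@np.linalg.inv(p["camera_matrix"])@np.array([uv[0],uv[1],1.]);return c,d
def onz(p,uv,z):
    c,d=ray(p,uv);return c+d*(z-c[2])/d[2]
def proj(p,X):
    return cv2.projectPoints(np.float64(X).reshape(-1,1,3),p["rvec"],p["tvec"],p["camera_matrix"],None)[0][:,0]
def crop(im,x0,y0,x1,y1,f,g=2.0):
    return np.clip(cv2.resize(im[y0:y1,x0:x1],None,fx=f,fy=f,interpolation=cv2.INTER_CUBIC)*g,0,255).astype(np.uint8)
E
python3 - <<'E'
from h import *
a=cv2.imread("pics/scene0.png");b=cv2.imread("pics/side0.png");w=cv2.imread("pics/wrist0.png")
M=np.zeros((600,800,3),np.uint8)
def put(i,x,y):
    M[y:y+i.shape[0],x:x+i.shape[1]]=i[:600-y,:800-x]
put(crop(a,185,155,335,240,3.6),0,0);put(crop(a,315,260,425,350,3),0,310);put(crop(b,230,195,300,295,3.4),550,0)
put(crop(w,0,0,560,420,.7),340,306)
cv2.imwrite("pics/m0.png",M)
p=optics.camera_params("scene")
for n,uv,z in[("corner A",(193,203),.01),("corner B",(314,233),.01),("fence",(272,175),.06),("screw",(272,175),.067),("stop",(211,190),.036),("driver top",(381,274),.128),("block c",(386,307),.056),("weight",(365,238),0),("stamp",(400,245),0),("vial",(358,208),0)]:
  print(n,onz(p,uv,z).round(3))
p=optics.camera_params("side")
for n,uv,z in[("screw",(248,224),.067),("driver top",(317,140),.128)]: print(n,onz(p,uv,z).round(3))
E
```

```text
corner A [0.494 0.156 0.01 ]
corner B [ 0.558 -0.121  0.01 ]
fence [0.619 0.02  0.06 ]
screw [0.614 0.017 0.067]
stop [0.53  0.128 0.036]
driver top [ 0.461 -0.297  0.128]
block c [ 0.447 -0.325  0.056]
weight [ 0.608 -0.219  0.   ]
stamp [ 0.628 -0.291  0.   ]
vial [ 0.676 -0.171  0.   ]
screw [0.614 0.017 0.067]
driver top [ 0.456 -0.293  0.128]
```

View pics/m0.png

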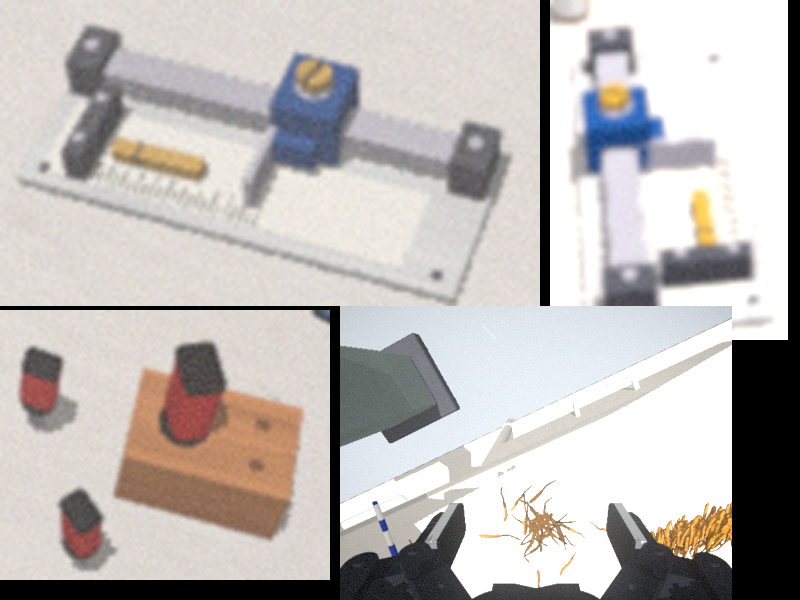

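The crop confirms it. The large red driver with a round guard stands in the block's big hole, and the two small ones lie loose on the table, so those are the look-alikes. The screw slot is visible. Next I'll work out where the wrist camera sits, then move over the gauge.

```bash
python3 - <<'E'
from h import *
s=r.read_state();p=optics.camera_params("wrist");c,d=ray(p,(280,210))
T=Ro.from_euler("xyz",s["orientation"]).as_matrix()
print("cam in tool",T.T@(c-s["tcp_pos"]),"axis",T.T@d/np.linalg.norm(d))
tgt=np.array([0.56,-0.02,0.303]);print("shift cm",100*T.T@(tgt-s["tcp_pos"]))
ps=optics.camera_params("scene")
q=lambda u,v:onz(ps,(185+u/3.6,155+v/3.6),.068)
print("slot dir",q(325,62)-q(303,90))
E
```

```text
cam in tool [ 0.08317134  0.00022332 -0.07037845] axis [-0.3138174   0.00174057  0.94948176]
shift cm [-51.50136528 -35.3925217    0.07549241]
slot dir [0.02665492 0.00029023 0.        ]
```

Call:
play_rows --motion "-3.3 -2 0 0 1; -6.6 -4.1 0 0 1; -9.9 -6.1 0 0 1; -13.2 -8.1 0 0 1; -16.5 -10.2 0 0 1; -19.9 -12.2 0 0 1; -23.2 -14.2 0 0 1; -26.5 -16.3 0 0 1"

```text
time: 0.82
tcp_pos: [0.4161, 0.2579, 0.3038]
orientation: [3.142, -0.0, 2.701]
force: [0.8, -0.2, 1.1]
width: -0.0003
grip_force: 0.0
```

Call:
play_rows --motion "-3.3 -2 0 6.5 1; -6.6 -4.1 0 13 1; -9.9 -6.1 0 19.5 1; -13.2 -8.1 0 26 1; -16.5 -10.2 0 32.5 1; -19.9 -12.2 0 39 1; -23.2 -14.2 0 45.5 1; -26.5 -16.3 0 51.6 1"

```text
time: 1.48
tcp_pos: [0.5862, -0.0027, 0.3036]
orientation: [-3.141, -0.0, 1.794]
force: [0.8, 0.5, 0.0]
width: 0.0002
grip_force: 0.0
```

Call:
play_rows --motion "0 0 0 0 1; 0 0 0 0 1"

```text
time: 1.65
tcp_pos: [0.5861, -0.0026, 0.303]
orientation: [-3.14, -0.001, 1.798]
force: [0.1, 0.6, 0.1]
width: -0.0
grip_force: 0.0
```

```bash
python3 - <<'E'
from h import *
s=r.read_state();print(s["tcp_pos"],s["orientation"],s["q"])
p=optics.camera_params("wrist");im=optics.snapshot("wrist");cv2.imwrite("pics/w1.png",im);np.savez("w1.npz",**p)
cv2.imwrite("pics/w1v.png",crop(im,0,0,560,420,800/560,1.0))
E
```

```text
[ 0.58609142 -0.00260162  0.30301679] [-3.14028646e+00 -6.59192575e-04  1.79753171e+00] [-2.41932311e-02  3.38238558e-01  1.53907865e+00  3.29427269e-04
  1.26570443e+00 -2.51028226e-01]
```

View pics/w1v.png

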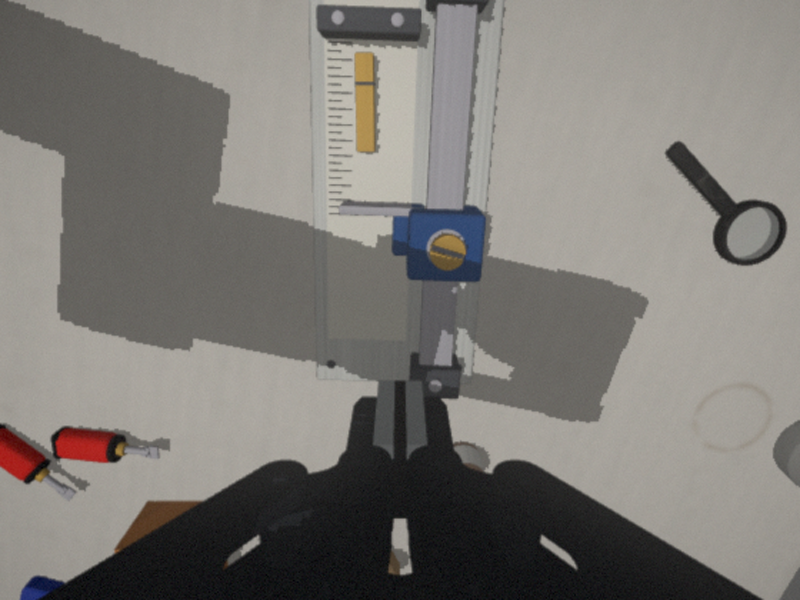

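The wrist view, in enlarged pixels, shows the saddle at (408..484, 207..280), the screw head at (447,251) with its slot from (430,246) to (465,256), and the setting bar at (366,52..152). The stop front is near (370,38), and the fence plate front runs along y≈206.

```bash
python3 - <<'E'
from h import *
p=dict(np.load("w1.npz"));k=560/800
im=cv2.imread("pics/w1.png");hsv=cv2.cvtColor(im,cv2.COLOR_BGR2HSV)
g=lambda u,v,z:onz(p,(u*k,v*k),z)
for n,u,v,z in[("saddleFL",410,208,.059),("FR",484,206,.059),("BL",408,280,.059),("BR",483,280,.059),("barL0",437,10,.034),("barL1",428,205,.034),("barR0",476,10,.034),("barR1",465,205,.034),("screw",447,250,.067),("sl0",430,246,.067),("sl1",465,256,.067),("bar0",366,52,.022),("bar1",366,152,.022),("stopL",320,38,.01),("stopR",420,40,.01),("plateTip",340,206,.036),("cornerBL",318,378,.01),("cornerL0",313,5,.01)]:
  print(n,g(u,v,z).round(4))
# yellow blobs
m=cv2.inRange(hsv,(12,110,90),(32,255,255))
n,l,st,ce=cv2.connectedComponentsWithStats(m)
for i in range(1,n):
  if st[i,4]>60: print(st[i],ce[i].round(1), onz(p,ce[i],.068).round(4), onz(p,ce[i],.022).round(4))
E
```

```text
saddleFL [0.5832 0.037  0.059 ]
FR [0.6273 0.0485 0.059 ]
BL [ 0.5927 -0.0081  0.059 ]
BR [0.6398 0.0028 0.059 ]
barL0 [0.573  0.1504 0.034 ]
barL1 [0.5957 0.0383 0.034 ]
barR0 [0.5955 0.1556 0.034 ]
barR1 [0.6196 0.0439 0.034 ]
screw [0.611  0.0182 0.067 ]
sl0 [0.6002 0.0183 0.067 ]
sl1 [0.6228 0.0171 0.067 ]
bar0 [0.5356 0.1203 0.022 ]
bar1 [0.548  0.0615 0.022 ]
stopL [0.504  0.1231 0.01  ]
stopR [0.567  0.1365 0.01  ]
plateTip [0.539  0.0248 0.036 ]
cornerBL [ 0.5455 -0.1168  0.01  ]
cornerL0 [0.4964 0.1405 0.01  ]
[249  37  13  20 246] [254.7  46.7] [0.5401 0.1074 0.068 ] [0.536  0.1118 0.022 ]
[249  60  13  46 559] [255.4  82.2] [0.546  0.0819 0.068 ] [0.5428 0.0824 0.022 ]
[303 165  23  13 181] [315.1 170.3] [0.6116 0.0229 0.068 ] [0.6183 0.0145 0.022 ]
[301 176  22  13 169] [311.1 182.3] [0.611  0.0117 0.068 ] [0.6176 0.0017 0.022 ]
```

Call:
play_rows --motion "-2.6 2.8 0 1.5 1; -2.6 2.8 3.5 1.5 1; -2.6 2.8 7 1.5 1; -2.6 2.8 10.5 1.5 1; -2.6 2.8 14 1.5 1; -2.6 2.8 17 1.5 1; -2.6 2.8 18.5 1.5 1; -2.6 2.8 18.7 1.5 1"

```text
time: 2.37
tcp_pos: [0.6159, -0.018, 0.1133]
orientation: [-3.134, -0.002, 1.777]
force: [-0.2, -0.1, 0.1]
width: 0.0002
grip_force: 0.0
```

Call:
play_rows --motion "0 0 0 0 1; 0.2 0 0 0 1; 0.4 0 0 0 1; 0.6 0 0 0 1; 0.8 0 0 0 1; 1 0 0 0 1; 1.2 0 0 0 1; 1.4 0 0 0 1"

```text
time: 3.03
tcp_pos: [0.6172, -0.007, 0.1189]
orientation: [3.137, 0.003, 1.774]
force: [1.6, -5.5, 3.6]
width: 0.0001
grip_force: 2.6
```

Call:
play_rows --motion "0.35 0 0 0 1; 0.7 0 0 0 1; 1.05 0 0 0 1; 1.4 0 0 0 1; 1.75 0 0 0 1; 2.1 0 0 0 1; 2.4 0 0 0 1; 2.6 0 0 0 1"

```text
time: 3.7
tcp_pos: [0.6121, 0.0188, 0.1188]
orientation: [3.137, 0.002, 1.775]
force: [1.6, -4.8, 3.9]
width: 0.0001
grip_force: 2.7
```

```bash
python3 - <<'E'
from h import *
s=r.read_state();print(s["tcp_pos"],s["orientation"],s["force"])
im=optics.snapshot("wrist");cv2.imwrite("pics/w2.png",im)
a=optics.snapshot("scene");M=np.zeros((600,800,3),np.uint8)
c=crop(im,120,0,460,300,1.6,1);M[:c.shape[0],:c.shape[1]]=c
c=crop(a,190,155,280,230,2.8);M[:c.shape[0],545:545+c.shape[1]]=c
cv2.imwrite("pics/w2v.png",M)
E
```

```text
[0.61205255 0.01878088 0.11882502] [3.13698895e+00 2.26638224e-03 1.77452271e+00] [ 1.55027546 -4.81814649  3.9170162 ]
```

View pics/w2v.png

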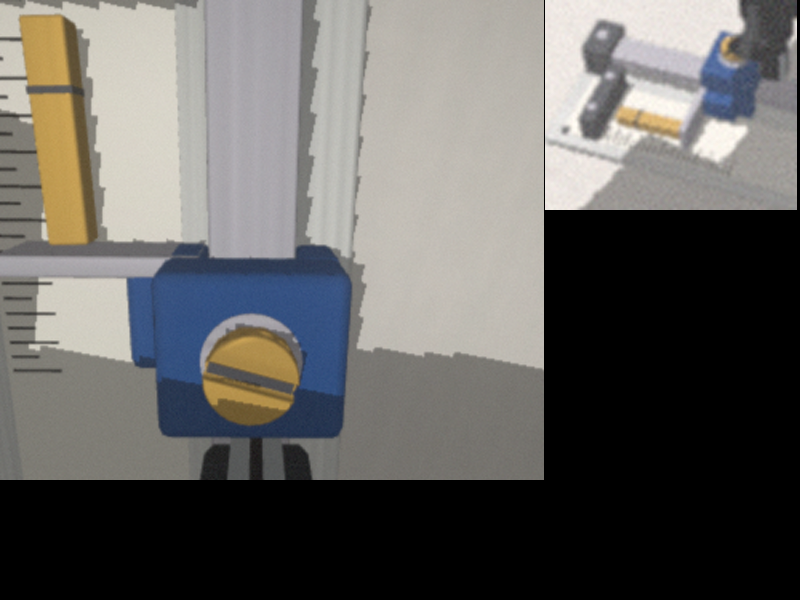

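The fence plate has reached the setting bar, with its near end at (70,243) against the plate. About 9 mm of gap to the stop remains.

Call:
play_rows --motion "0.1 0 0 0 1; 0.2 0 0 0 1; 0.3 0 0 0 1; 0.4 0 0 0 1; 0.5 0 0 0 1; 0.55 0 0 0 1; 0.6 0 0 0 1; 0.6 0 0 0 1"

```text
time: 4.47
tcp_pos: [0.6107, 0.0247, 0.1181]
orientation: [3.138, 0.001, 1.774]
force: [2.1, -4.4, 3.8]
width: 0.0001
grip_force: 2.6
```

Call:
play_rows --motion "0.05 0 0 0 1; 0.05 0 0 0 1; 0.1 0 0 0 1; 0.1 0 0 0 1"

```text
time: 4.8
tcp_pos: [0.6105, 0.0256, 0.1181]
orientation: [3.138, 0.002, 1.774]
force: [2.5, -5.3, 3.4]
width: 0.0001
grip_force: 2.6
```

Call:
play_rows --motion "0.05 0 0 0 1; 0.05 0 0 0 1; 0.1 0 0 0 1; 0.1 0 0 0 1"

```text
time: 5.13
tcp_pos: [0.6103, 0.0265, 0.1181]
orientation: [3.138, 0.002, 1.774]
force: [3.0, -6.1, 3.8]
width: 0.0001
grip_force: 2.8
```

Call:
play_rows --motion "0.03 0 0 0 1; 0.06 0 0 0 1; 0.06 0 0 0 1"

```text
time: 5.38
tcp_pos: [0.6103, 0.0266, 0.1181]
orientation: [3.138, 0.003, 1.775]
force: [3.4, -6.8, 4.3]
width: 0.0001
grip_force: 3.7
```

Call:
play_rows --motion "0.03 0 0 0 1; 0.06 0 0 0 1; 0.06 0 0 0 1"

```text
time: 5.63
tcp_pos: [0.6103, 0.0267, 0.1181]
orientation: [3.138, 0.004, 1.775]
force: [2.4, -9.1, 3.6]
width: -0.0004
grip_force: 4.6
```

```bash
python3 - <<'E'
from h import *
s=r.read_state();print(s["tcp_pos"],s["force"])
p=optics.camera_params("wrist");im=optics.snapshot("wrist");cv2.imwrite("pics/w3.png",im);np.savez("w3.npz",**p)
M=np.zeros((600,800,3),np.uint8)
c=crop(im,100,0,360,300,2,1);M[:c.shape[0],:c.shape[1]]=c
a=optics.snapshot("scene");c=crop(a,200,170,260,220,4.5);M[:c.shape[0],525:525+c.shape[1]]=c
a=optics.snapshot("side");c=crop(a,240,215,300,295,4);M[240:240+c.shape[0],530:530+c.shape[1]]=c
cv2.imwrite("pics/w3v.png",M)
E
```

```text
[0.6103038  0.02672967 0.11813986] [ 2.42326579 -9.05004768  3.64184761]
```

View pics/w3v.png

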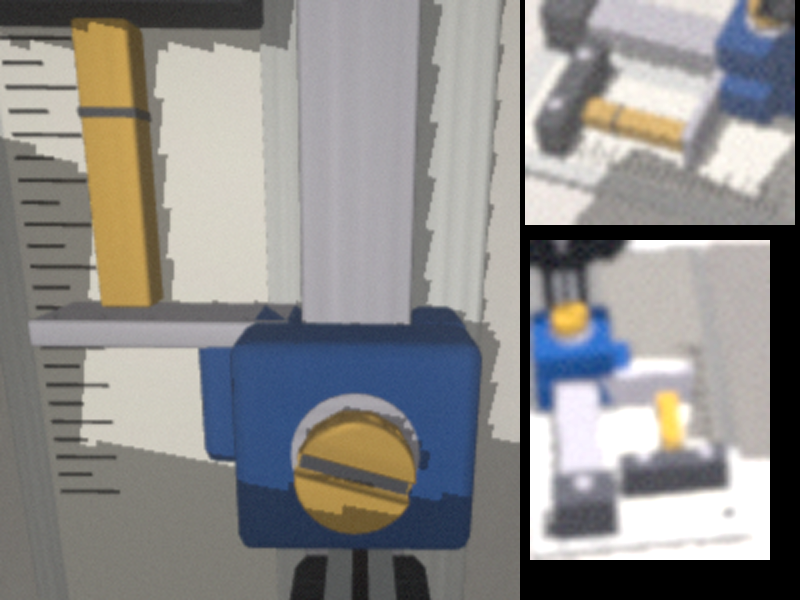

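The bar is snug. Its ends touch the stop at (100,22) and the plate at (130,305), and the force rises with no further motion. I'll back off, rise, and re-measure the screw.

Call:
play_rows --motion "-0.3 0 0 0 1; -0.8 0 0 0 1; -1.2 0 0 0 1; -1.2 0 -2 0 1; -1.2 0 -5.5 0 1; -1.2 0 -9 0 1; -1.2 0 -11 0 1; -1.2 0 -11 0 1"

```text
time: 6.45
tcp_pos: [0.6132, 0.0168, 0.232]
orientation: [3.132, 0.001, 1.774]
force: [-0.1, 0.5, 1.1]
width: 0.0003
grip_force: 0.0
```

```bash
python3 - <<'E'
from h import *
s=r.read_state();print(s["tcp_pos"],s["orientation"],s["force"])
p4=optics.camera_params("wrist");im=optics.snapshot("wrist");cv2.imwrite("pics/w4.png",im);np.savez("w4.npz",**p4)
cams=[(dict(np.load("w3.npz")),cv2.imread("pics/w3.png")),(p4,im)]
for p,im in cams:
  m=cv2.inRange(cv2.cvtColor(im,cv2.COLOR_BGR2HSV),(12,110,70),(32,255,255))
  m2=cv2.morphologyEx(m,cv2.MORPH_CLOSE,np.ones((11,11)))
  n,l,st,ce=cv2.connectedComponentsWithStats(m2)
  for i in range(1,n):
    if st[i,4]>300:
      c=max(cv2.findContours((l==i).astype(np.uint8),0,1)[0],key=len)
      print(st[i],ce[i].round(1),"ell",cv2.fitEllipse(c))
      for z in(.066,.07,.074): 
        print(z,onz(p,ce[i],z).round(4), end=' ')
      print()
cv2.imwrite("pics/w4v.png",crop(im,180,100,380,250,4,1))
E
```

```text
[0.61316117 0.01679997 0.2320483 ] [3.13233699e+00 9.03855699e-04 1.77398641e+00] [-0.11667711  0.45540145  1.05930866]
[ 136    9   44  144 4541] [158.6  79.1] ell ((158.29086303710938, 76.24329376220703), (33.86534881591797, 193.02099609375), 174.46005249023438)
0.066 [0.5542 0.1039 0.066 ] 0.07 [0.5555 0.1041 0.07  ] 0.074 [0.5567 0.1042 0.074 ] 
[ 247  206   61   61 2838] [277.1 236.1] ell ((277.0459289550781, 236.064453125), (58.57835006713867, 59.928890228271484), 21.924196243286133)
0.066 [0.6027 0.0581 0.066 ] 0.07 [0.6024 0.0597 0.07  ] 0.074 [0.602  0.0613 0.074 ] 
[ 192   29   21   87 1403] [202.9  71.7] ell ((202.8252410888672, 69.72782897949219), (16.88387107849121, 118.8730239868164), 176.77557373046875)
0.066 [0.5486 0.1008 0.066 ] 0.07 [0.5494 0.1007 0.07  ] 0.074 [0.5502 0.1007 0.074 ] 
[259 140  33  33 833] [275.1 156. ] ell ((275.066162109375, 155.9613037109375), (30.988698959350586, 32.38734436035156), 6.552335262298584)
0.066 [0.6028 0.0585 0.066 ] 0.07 [0.6027 0.0592 0.07  ] 0.074 [0.6026 0.0598 0.074 ]
```

View pics/w4v.png

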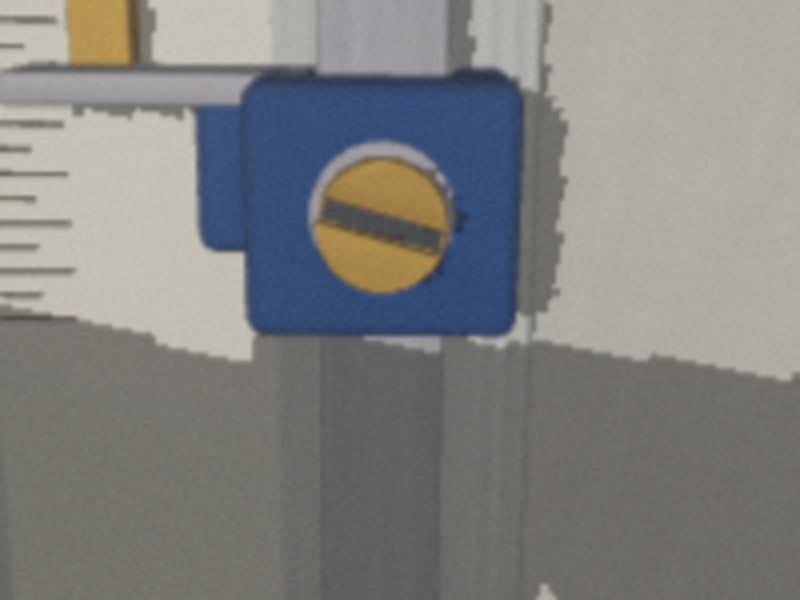

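The screw's slot is clear, running from (322,210) to (440,240) in the crop, and the head is centred near world (0.603, 0.059). Next, over to the block.

Call:
play_rows --motion "-3.2 -2.5 -1 0 -1; -6.4 -5 -2 0 -1; -9.6 -7.5 -3 0 -1; -12.8 -10 -4 0 -1; -16 -12.5 -5 0 -1; -19.2 -15 -6 0 -1; -22.4 -17.5 -6 0 -1; -25.6 -20 -6 0 -1"

```text
time: 7.17
tcp_pos: [0.4654, -0.2757, 0.2859]
orientation: [-3.14, -0.002, 1.774]
force: [1.6, -0.7, 0.2]
width: 0.0854
grip_force: 0.0
```

Call:
play_rows --motion "0 0 0 0 -1; 0 0 0 0 -1; 0 0 0 0 -1"

```text
time: 7.42
tcp_pos: [0.4667, -0.274, 0.2855]
orientation: [-3.14, -0.003, 1.773]
force: [-0.3, -0.1, 0.2]
width: 0.0856
grip_force: 0.0
```

```bash
python3 - <<'E'
from h import *
# slot angle from w4,w3
for f in("w3","w4"):
  p=dict(np.load(f+".npz"));im=cv2.imread(f"pics/{f}.png")
  c=(277,236) if f=="w3" else (275,156);R=24 if f=="w3" else 12
  m=cv2.inRange(cv2.cvtColor(im,cv2.COLOR_BGR2HSV),(0,0,0),(179,100,140))
  k=np.zeros_like(m);cv2.circle(k,c,R,255,-1);v,u=np.nonzero(m&k)
  P=np.array([onz(p,x,.069)[:2] for x in zip(u,v)]);mu=P.mean(0);w,V=np.linalg.eigh(np.cov(P.T));print(f,len(P),mu,np.arctan(V[1,1]/V[0,1]),np.sqrt(w))
s=r.read_state();print(s["tcp_pos"],s["orientation"])
p=optics.camera_params("wrist");im=optics.snapshot("wrist");cv2.imwrite("pics/w5.png",im);np.savez("w5.npz",**p)
cv2.imwrite("pics/w5v.png",crop(im,0,0,560,420,800/560,1))
print(proj(p,[[.458,-.295,.128]]))
E
```

```text
w3 325 [0.60235168 0.05893089] -0.07893335940260818 [0.00077286 0.00501776]
w4 130 [0.60263026 0.05897252] -0.07124341100919468 [0.00106033 0.00447295]
[ 0.46666301 -0.27400277  0.28548256] [-3.14006675e+00 -2.88284429e-03  1.77321444e+00]
[[262.05986859 246.79179206]]
```

View pics/w5v.png

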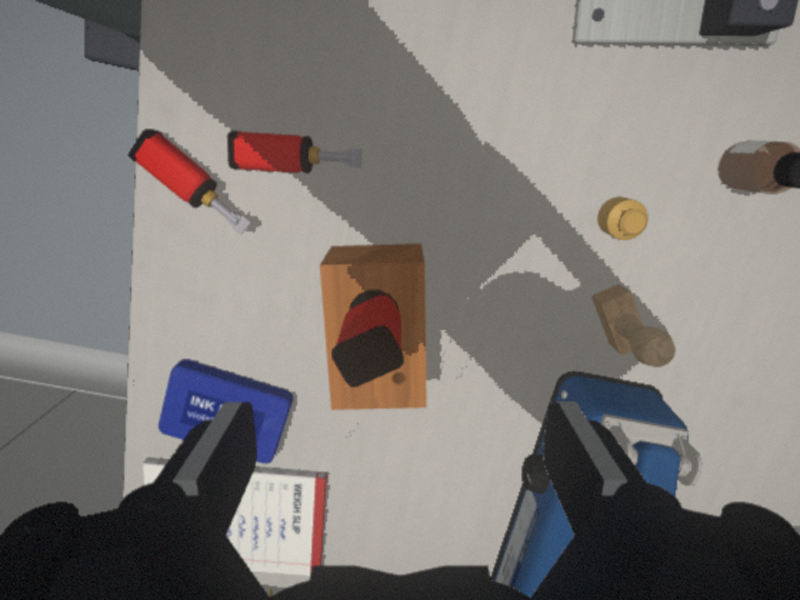

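The large driver stands in the block. Its dark handle top has corners near (333,343), (394,325), (403,366) and (347,386), enlarged, and the guard sits at (372,295) on the block. The small look-alikes lie flat at (175,170) and (272,152).

```bash
python3 - <<'E'
from h import *
p=dict(np.load("w5.npz"));k=.7;im=cv2.imread("pics/w5.png")
# dark top mask
m=cv2.inRange(cv2.cvtColor(im,cv2.COLOR_BGR2HSV),(0,0,0),(179,255,62))
roi=np.zeros_like(m);roi[224:275,225:290]=255
n,l,st,ce=cv2.connectedComponentsWithStats(m&roi)
i=1+np.argmax(st[1:,4]);c=max(cv2.findContours((l==i).astype(np.uint8),0,1)[0],key=len)
rc=cv2.minAreaRect(c);B=cv2.boxPoints(rc);print(st[i],ce[i],rc)
for name,Q in(("box",B),("eye",np.array([(333,343),(394,325),(403,366),(347,386)])*k)):
  W=np.array([onz(p,q,.128) for q in Q]);print(name,W.mean(0).round(4))
  for a in range(4):
    e=W[(a+1)%4]-W[a];print(np.linalg.norm(e).round(4),np.arctan2(e[1],e[0]).round(3))
print("cent",onz(p,ce[i],.128))
print("guard",onz(p,(372*k,299*k),.059), "block corners",[onz(p,(u*k,v*k),.056)[:2].round(3) for u,v in[(320,265),(422,260),(427,407),(331,409)]])
ps=optics.camera_params("side");a=cv2.imread("pics/side0.png")
E
```

```text
[ 233  228   49   42 1346] [257.31352155 248.5371471 ] ((257.080322265625, 248.72509765625), (32.20160675048828, 44.61610794067383), 64.65382385253906)
box [ 0.4548 -0.2974  0.128 ]
0.0317 0.67
0.0239 -0.956
0.0327 -2.457
0.0244 2.148
eye [ 0.4558 -0.297   0.128 ]
0.0312 0.509
0.0222 -1.168
0.0302 -2.563
0.0242 2.028
cent [ 0.45498346 -0.29698892  0.128     ]
guard [ 0.45238307 -0.2907754   0.059     ] block corners [array([ 0.417, -0.277]), array([ 0.478, -0.261]), array([ 0.503, -0.359]), array([ 0.44 , -0.374])]
```

Call:
play_rows --motion "-0.5 -0.4 0 7 -1; -1 -0.8 0 14 -1; -1.5 -1.2 0 21 -1; -1.9 -1.6 0 28 -1; -1.9 -1.6 0 35 -1; -1.9 -1.6 0 42 -1; -1.9 -1.6 0 49 -1; -1.9 -1.6 0 56 -1"

```text
time: 8.13
tcp_pos: [0.456, -0.2946, 0.2863]
orientation: [-3.14, -0.0, 0.793]
force: [-0.4, 0.5, 1.0]
width: 0.085
grip_force: 0.0
```

Call:
play_rows --motion "0 0 0 5 -1; 0 0 0 10 -1; 0 0 0 10 -1; 0 0 0 10 -1"

```text
time: 8.47
tcp_pos: [0.4559, -0.295, 0.2865]
orientation: [-3.141, -0.0, 0.627]
force: [-0.3, -0.3, 0.1]
width: 0.0854
grip_force: 0.0
```

```bash
python3 - <<'E'
from h import *
s=r.read_state();print(s["tcp_pos"],s["orientation"],s["q"][5])
p=optics.camera_params("wrist");im=optics.snapshot("wrist");cv2.imwrite("pics/w6.png",im)
m=cv2.inRange(cv2.cvtColor(im,cv2.COLOR_BGR2HSV),(0,0,0),(179,255,62))
c0=proj(p,[[.455,-.297,.128]])[0];print(c0)
n,l,st,ce=cv2.connectedComponentsWithStats(m)
for i in range(1,n):
  if 500<st[i,4]<4000:
    c=max(cv2.findContours((l==i).astype(np.uint8),0,1)[0],key=len);rc=cv2.minAreaRect(c)
    W=np.array([onz(p,q,.128) for q in cv2.boxPoints(rc)]);print(st[i],rc,W.mean(0).round(4),[(np.linalg.norm(W[(a+1)%4]-W[a]).round(4),np.arctan2(*(W[(a+1)%4]-W[a])[1::-1]).round(3)) for a in(0,1)])
E
```

```text
[ 0.45585749 -0.29501442  0.28645717] [-3.14057373e+00 -3.38243562e-05  6.26657631e-01] 0.34825782196135424
[282.20220349 222.23478533]
[ 414    0  146  204 1317] ((477.2169494628906, 117.30845642089844), (220.83792114257812, 87.2977523803711), 67.56253814697266) [ 0.5802 -0.3602  0.128 ] [(np.float64(0.0471), np.float64(-0.574)), (np.float64(0.1439), np.float64(-1.939))]
[ 267  186   36   58 1481] ((284.5, 214.5), (57.0, 35.0), 90.0) [ 0.46   -0.2953  0.128 ] [(np.float64(0.0233), np.float64(-0.943)), (np.float64(0.0412), np.float64(-2.493))]
```

The handle is squarely aligned with the tool, and the offset is about +1 mm in x and +2.7 mm in y. I'll descend and grip.

Call:
play_rows --motion "0.1 0.27 2 0 -1; 0.1 0.27 5 0 -1; 0.1 0.27 8 0 -1; 0.1 0.27 11 0 -1; 0.1 0.27 13 0 -1; 0.1 0.27 14 0 -1; 0.1 0.27 14 0 -1; 0.1 0.27 14 0 -1"

```text
time: 9.18
tcp_pos: [0.4581, -0.298, 0.1472]
orientation: [3.141, -0.0, 0.623]
force: [0.2, 1.1, 0.7]
width: 0.0854
grip_force: 0.0
```

Call:
play_rows --motion "0 0 0 0 0.3; 0 0 0 0 0.6; 0 0 0 0 1; 0 0 0 0 1; 0 0 0 0 1; 0 0 0 0 1; 0 0 0 0 1; 0 0 0 0 1" --squeeze 80

```text
time: 9.85
tcp_pos: [0.4579, -0.2982, 0.1477]
orientation: [3.14, -0.001, 0.622]
force: [-1.1, 0.3, 5.1]
width: 0.0234
grip_force: 78.6
```

Call:
play_rows --motion "0 0 0 0 1; 0 0 0 0 1; 0 0 0 0 1"

```text
time: 10.1
tcp_pos: [0.4579, -0.2982, 0.1476]
orientation: [3.14, -0.001, 0.622]
force: [-0.4, 0.2, 5.9]
width: 0.0236
grip_force: 78.6
```

Call:
play_rows --motion "0 0 -1.5 0 1; 0 0 -4.5 0 1; 0 0 -8 0 1; 0 0 -11.5 0 1; 0 0 -13 -6.5 1; 0 0 -13 -13 1; 0 0 -13 -20 1; 0 0 -13 -27 1"

```text
time: 10.77
tcp_pos: [0.4574, -0.2978, 0.2769]
orientation: [-3.141, -0.0, 1.099]
force: [-0.5, 0.2, -1.3]
width: 0.0229
grip_force: 78.3
```

Call:
play_rows --motion "0 0 0 -7 1; 0 0 0 -14 1; 0 0 0 -21 1; 0 0 0 -28 1; 0 0 0 -35 1; 0 0 0 -42 1; 0 0 0 -49 1; 0 0 0 -56 1"

```text
time: 11.43
tcp_pos: [0.4573, -0.2978, 0.2762]
orientation: [-3.141, -0.001, 2.077]
force: [1.4, 0.2, -1.2]
width: 0.0234
grip_force: 78.3
```

Call:
play_rows --motion "0 0 0 -7 1; 0 0 0 -14 1; 0 0 0 -21 1; 0 0 0 -28 1; 0 0 0 -35 1; 0 0 0 -42 1; 0 0 0 -49 1; 0 0 0 -57 1"

```text
time: 12.1
tcp_pos: [0.4573, -0.2978, 0.2762]
orientation: [3.141, -0.001, 3.057]
force: [0.3, 0.5, -0.5]
width: 0.0232
grip_force: 78.3
```

```bash
python3 - <<'E'
from h import *
s=r.read_state();print(s["tcp_pos"],s["orientation"],s["q"][5],s["width"])
T=Ro.from_euler("xyz",s["orientation"]).as_matrix();print(100*T.T@(np.array([.6026,.059,.25])-s["tcp_pos"]))
E
```

```text
[ 0.45728561 -0.29780296  0.2762    ] [ 3.14079516e+00 -1.23822893e-03  3.05704644e+00] -2.084646345772909 0.02319632071951634
[-11.46972841  36.77787489   2.63513094]
```

Call:
play_rows --motion "-1.2 3.7 0 0 1; -2.4 7.4 0 0 1; -3.6 11.1 0 0 1; -4.8 14.8 0 0 1; -6 18.5 0 0 1; -7.2 22.2 0 0 1; -8.3 25.8 0 0 1; -9.4 29.4 0 0 1"

```text
time: 12.77
tcp_pos: [0.5779, -0.0118, 0.2763]
orientation: [-3.141, -0.001, 3.051]
force: [0.6, 0.1, -0.5]
width: 0.0232
grip_force: 78.7
```

Call:
play_rows --motion "-1 3.5 0 0 1; -2 6.5 1 0 1; -2.1 7.4 3 0 1; -2.1 7.4 4 0 1; -2.1 7.4 4 0 1; -2.1 7.4 4 0 1"

```text
time: 13.27
tcp_pos: [0.6047, 0.0572, 0.2361]
orientation: [-3.141, -0.003, 3.05]
force: [1.2, 0.2, -0.2]
width: 0.0234
grip_force: 78.8
```

```bash
python3 - <<'E'
from h import *
s=r.read_state();print(s["tcp_pos"],s["orientation"],s["q"][5],s["width"])
p=optics.camera_params("wrist");im=optics.snapshot("wrist");cv2.imwrite("pics/w7.png",im);np.savez("w7.npz",**p)
T=Ro.from_euler("xyz",s["orientation"]).as_matrix()
tip=s["tcp_pos"]+T@np.array([0,0,.1377]);sc=np.array([.6026,.059,.07]);uv=proj(p,[tip,sc]);print(tip,uv)
u,v=uv.mean(0).astype(int);x0=max(0,u-50);y0=max(0,v-38)
print(x0,y0);cv2.imwrite("pics/w7v.png",crop(im,x0,y0,x0+100,y0+75,8,1.2))
E
```

```text
[0.60474546 0.05718638 0.23608637] [-3.14072907e+00 -2.53647048e-03  3.05040770e+00] -1.4038886682224263 0.02339219816240556
[0.60438681 0.05709977 0.09838686] [[278.7100186  231.47831678]
 [281.30390778 214.06744823]]
230 184
```

View pics/w7v.png

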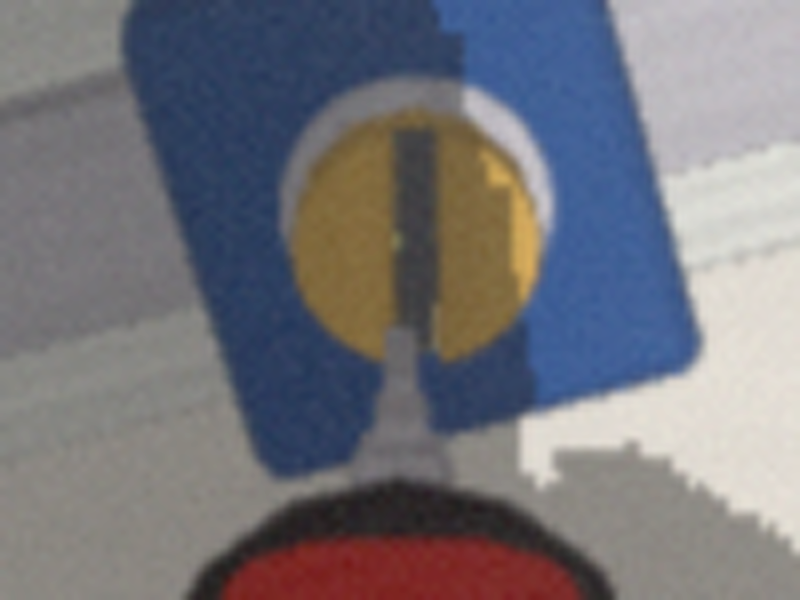

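In the crop, the blade edge is at (402,328), right below the slot, whose centreline runs from (415,130) to (417,345). Blade and slot are parallel and nearly in line. I'll fit the driver's offset in the grip.

```bash
python3 - <<'E'
from h import *
from scipy.optimize import least_squares
p=dict(np.load("w7.npz"))
tcp=np.array([0.60474546,0.05718638,0.23608637]);T=Ro.from_euler("xyz",[-3.14072907,-2.53647048e-03,3.0504077]).as_matrix()
W=lambda x,y,z:tcp+T@np.array([x,y,z])
px=lambda u,v:np.array([230+u/8,184+v/8])
for L in(.1357,.1377,.1397):
  # blade near corner and guard top-far edge: unknown dx each
  for n,x,z,uv in(("blade",.008,L,px(402,328)),("guardlow",.016,L-.046,px(400,480)),("guardup",.016,L-.052,px(400,480))):
    f=lambda q:proj(p,[W(x+q[0],q[1],z)])[0]-uv
    print(L,n,least_squares(f,[0,0]).x.round(4))
for z in(.068,.07,.072):
  c=onz(p,px(417,236),z);s=onz(p,px(415.5,236),z);print(z,"head in tool",(T.T@(c-tcp)).round(4),(T.T@(s-tcp)).round(4))
  a,b=onz(p,px(415,135),z),onz(p,px(417,340),z);print("slot yaw",np.arctan2(*(a-b)[1::-1]))
E
```

```text
0.1357 blade [-0.0029  0.001 ]
0.1357 guardlow [-0.0035  0.0008]
0.1357 guardup [-0.0008  0.0007]
0.1377 blade [-0.0036  0.001 ]
0.1377 guardlow [-0.0043  0.0008]
0.1377 guardup [-0.0017  0.0007]
0.1397 blade [-0.0044  0.001 ]
0.1397 guardlow [-0.0052  0.0008]
0.1397 guardup [-0.0026  0.0008]
0.068 head in tool [0.0016 0.0023 0.1681] [0.0016 0.0022 0.1681]
slot yaw 3.0631743494842274
0.07 head in tool [0.0023 0.0023 0.1661] [0.0023 0.0022 0.1661]
slot yaw 3.063174349484228
0.072 head in tool [0.003  0.0023 0.1641] [0.003  0.0022 0.1641]
slot yaw 3.063174349484228
```

Call:
play_rows --motion "0.3 0.06 0.5 -0.4 1; 0.56 0.12 1 -0.7 1; 0.56 0.12 1.8 -0.7 1; 0.56 0.12 2.2 -0.7 1; 0.56 0.12 2.2 -0.7 1; 0.56 0.12 2.2 -0.7 1"

```text
time: 13.82
tcp_pos: [0.5998, 0.0596, 0.2146]
orientation: [-3.142, -0.001, 3.063]
force: [0.6, 0.6, -1.1]
width: 0.0232
grip_force: 78.8
```

```bash
python3 - <<'E'
from h import *
s=r.read_state();print(s["tcp_pos"],s["orientation"],s["force"],s["moment"])
p=optics.camera_params("wrist");im=optics.snapshot("wrist");cv2.imwrite("pics/w8.png",im);np.savez("w8.npz",**p)
cv2.imwrite("pics/w8v.png",crop(im,230,170,330,245,8,1.2))
E
```

```text
[0.59984762 0.05962967 0.21456767] [-3.14155988e+00 -6.12862139e-04  3.06295091e+00] [ 0.63550064  0.62684433 -1.07752891] [-0.00877653 -0.03098759  0.00735583]
```

View pics/w8v.png

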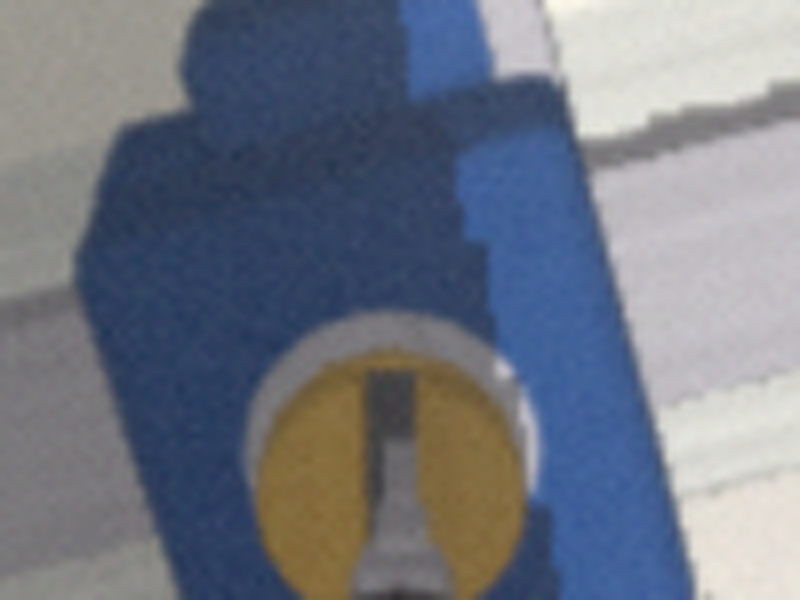

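The blade sits just over the slot. The blade centre is at u≈400 and the slot centre at u≈391, so it is about 0.6 mm to the right. I'll check the radial offset numerically.

```bash
python3 - <<'E'
from h import *
for f,roi in(("w7",(255,190,310,232)),("w8",(255,205,305,260))):
  p=dict(np.load(f+".npz"));im=cv2.imread(f"pics/{f}.png")
  m=cv2.inRange(cv2.cvtColor(im,cv2.COLOR_BGR2HSV),(12,110,50),(32,255,255));k=np.zeros_like(m);k[roi[1]:roi[3],roi[0]:roi[2]]=255;m&=k
  v,u=np.nonzero(m);h=cv2.convexHull(np.c_[u,v].astype(np.int32));print(f,cv2.boundingRect(h),cv2.fitEllipse(h),"pred",proj(p,[[.6026,.059,.068],[.6026,.059,.072]]).round(1).tolist())
  t=np.linspace(0,6.28,40)
  for z in(.066,.069,.072):
    e=proj(p,np.c_[.6026+.011*np.cos(t),.059+.011*np.sin(t),0*t+z]);print(z,e.min(0).round(1),e.max(0).round(1))
E
```

```text
w7 (267, 198, 30, 31) ((281.5065612792969, 213.58038330078125), (29.582490921020508, 30.377750396728516), 177.84913635253906) pred [[281.3, 213.2], [281.3, 215.0]]
0.066 [266.  197.5] [296.6 226.6]
0.069 [265.8 198.7] [296.8 228.1]
0.072 [265.6 199.9] [297.  229.6]
w8 (263, 215, 32, 31) ((278.387451171875, 230.88328552246094), (32.379432678222656, 32.869022369384766), 22.630859375) pred [[278.1, 230.5], [278.0, 232.8]]
0.066 [261.5 213.7] [294.6 244.6]
0.069 [261.3 215.2] [294.8 246.4]
0.072 [261.1 216.8] [295.  248.3]
```

Call:
play_rows --motion "0.03 -0.07 0.1 0 1; 0.03 -0.07 0.3 0 1; 0.03 -0.07 0.5 0 1; 0.03 -0.07 0.7 0 1; 0.03 -0.07 0.8 0 1; 0.03 -0.07 0.85 0 1; 0.03 -0.07 0.9 0 1; 0.03 -0.07 0.9 0 1"

```text
time: 14.53
tcp_pos: [0.5996, 0.0591, 0.2058]
orientation: [3.142, -0.0, 3.063]
force: [0.6, -0.0, -1.1]
width: 0.0231
grip_force: 78.8
```

Call:
play_rows --motion "0 0 0.05 0 1; 0 0 0.1 0 1; 0 0 0.1 0 1"

```text
time: 14.78
tcp_pos: [0.5997, 0.0591, 0.2052]
orientation: [3.141, 0.0, 3.063]
force: [0.7, -0.3, 0.7]
width: 0.023
grip_force: 78.9
```

Call:
play_rows --motion "0 0 0.04 0 1; 0 0 0.08 0 1; 0 0 0.08 0 1"

```text
time: 15.03
tcp_pos: [0.5997, 0.0591, 0.205]
orientation: [3.141, 0.001, 3.063]
force: [-1.2, 0.3, 4.9]
width: 0.0232
grip_force: 79.3
```

Call:
play_rows --motion "0 0 0.03 0 1; 0 0 0.06 0 1; 0 0 0.06 0 1"

```text
time: 15.28
tcp_pos: [0.5997, 0.0591, 0.2049]
orientation: [3.141, 0.001, 3.063]
force: [-2.0, -0.3, 7.0]
width: 0.0228
grip_force: 79.6
```

```bash
python3 - <<'E'
from h import *
s=r.read_state();print(s["tcp_pos"],s["orientation"],s["force"],s["moment"])
p=optics.camera_params("wrist");im=optics.snapshot("wrist");cv2.imwrite("pics/w9.png",im)
cv2.imwrite("pics/w9v.png",crop(im,230,185,330,260,8,1.2))
E
```

```text
[0.59974982 0.05912301 0.20493307] [3.14135296e+00 1.30352905e-03 3.06319084e+00] [-1.95332729 -0.28960356  6.95500546] [-0.08256241  0.44927282 -0.0135543 ]
```

View pics/w9v.png

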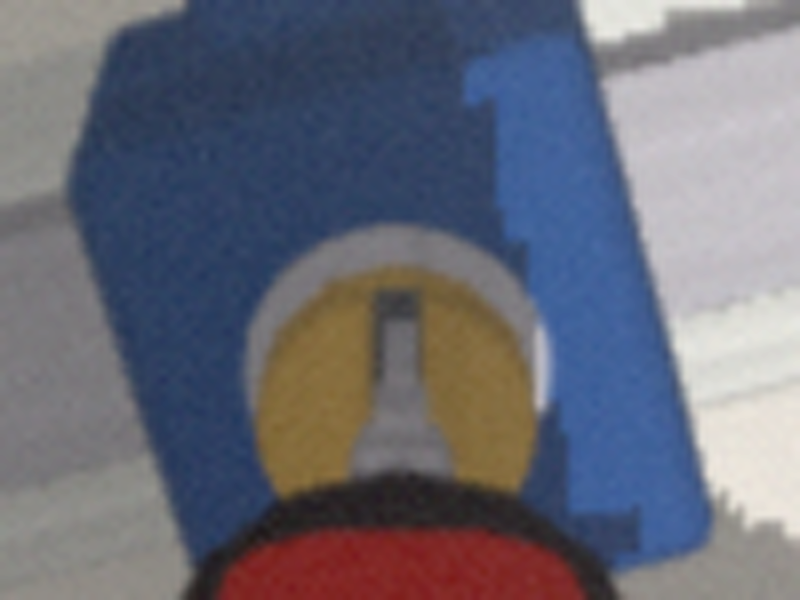

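The blade at (402,318..400) lies inside the slot, whose edges are at u≈375..422. The contact could still be the rim rather than the floor, so I'll test it with a small clockwise twist and the moment reading.

Call:
play_rows --motion "0 0.01 0.03 2 1; 0 0.02 0.06 4 1; 0 0.03 0.06 6 1; 0 0.03 0.06 6 1"

```text
time: 15.67
tcp_pos: [0.6002, 0.0593, 0.2049]
orientation: [3.141, 0.003, 2.958]
force: [-1.2, -0.7, 9.2]
width: 0.0234
grip_force: 80.0
```

```bash
python3 - <<'E'
from h import *
s=r.read_state();print(s["tcp_pos"],s["orientation"],s["force"],s["moment"],s["effort"][5])
E
```

```text
[0.6001692  0.05934169 0.20488855] [3.14113565e+00 2.86697799e-03 2.95753176e+00] [-1.18770683 -0.72360773  9.1951214 ] [-0.09278028  0.38468328  0.02017375] 0.2445948589593172
```

Call:
play_rows --motion "0 0.01 0 2 1; 0 0.02 0 4 1; 0 0.03 0 6 1; 0 0.03 0 6 1"

```text
time: 16.0
tcp_pos: [0.6003, 0.0595, 0.2048]
orientation: [3.141, 0.003, 2.853]
force: [-1.6, -1.2, 9.0]
width: 0.023
grip_force: 80.0
```

```bash
cat > st.py <<'E'
from h import *
s=r.read_state();print(s["tcp_pos"].round(5),s["orientation"].round(4),s["force"].round(2),s["moment"].round(4),s["effort"][5].round(3),s["q"][5].round(3))
E
python3 st.py
```

```text
[0.60025 0.05952 0.20481] [3.1411e+00 2.9000e-03 2.8530e+00] [-1.65 -1.22  8.97] [-0.2068  0.3415  0.1168] 0.286 -1.202
```

The torque has reached about 0.12 N m, so the blade is seated and driving. I'll keep turning, following the sink and the grip offset.

Call:
play_rows --motion "0 0.02 0.01 3 1; 0 0.04 0.02 6 1; 0 0.05 0.03 9 1; 0 0.07 0.04 12 1; 0 0.09 0.045 15 1; 0 0.1 0.05 18 1; 0 0.12 0.06 21 1; 0 0.14 0.07 24 1"

```text
time: 16.67
tcp_pos: [0.6007, 0.0606, 0.2042]
orientation: [3.14, 0.003, 2.433]
force: [-1.2, -2.1, 8.7]
width: 0.0233
grip_force: 80.0
```

```bash
python3 st.py
```

```text
[0.60074 0.06064 0.20415] [3.1403e+00 3.0000e-03 2.4329e+00] [-1.25 -2.12  8.73] [-0.4448  0.2806  0.0484] -0.445 -0.779
```

Call:
play_rows --motion "0 0.02 0.01 3 1; 0 0.035 0.02 6 1; 0 0.05 0.03 9 1; 0 0.07 0.035 12 1; 0 0.07 0.035 12 1"

```text
time: 17.08
tcp_pos: [0.6012, 0.061, 0.2038]
orientation: [3.14, 0.003, 2.224]
force: [-0.5, -1.5, 8.6]
width: 0.0233
grip_force: 80.0
```

```bash
python3 st.py
```

```text
[0.60116 0.06104 0.2038 ] [3.1399e+00 2.8000e-03 2.2243e+00] [-0.53 -1.54  8.63] [-0.472   0.3374  0.0623] 0.389 -0.57
```

Call:
play_rows --motion "0 0.012 0.005 2 1; 0 0.025 0.01 4 1; 0 0.025 0.01 4 1"

```text
time: 17.33
tcp_pos: [0.6013, 0.0612, 0.2037]
orientation: [3.14, 0.003, 2.155]
force: [-1.0, -1.9, 8.6]
width: 0.0232
grip_force: 80.0
```

```bash
python3 st.py
```

```text
[0.60131 0.06117 0.20369] [3.1399e+00 2.6000e-03 2.1551e+00] [-1.   -1.85  8.63] [-0.4812  0.3446  0.0711] 0.286 -0.501
```

The axial force stays constant while the driver sinks at the screw's pitch, so the screw is following. I'll continue in small steps.

Call:
play_rows --motion "0 0.012 0.005 2 1; 0 0.025 0.01 4 1; 0 0.025 0.01 4 1"

```text
time: 17.58
tcp_pos: [0.6015, 0.0613, 0.2036]
orientation: [3.14, 0.002, 2.085]
force: [-0.7, -2.0, 8.8]
width: 0.0232
grip_force: 80.0
```

```bash
python3 st.py
```

```text
[0.60151 0.06129 0.20362] [3.1397e+00 2.5000e-03 2.0852e+00] [-0.68 -1.96  8.85] [-0.4711  0.4131  0.0992] 0.291 -0.431
```

Call:
play_rows --motion "0 0.012 0.005 2 1; 0 0.025 0.01 4 1; 0 0.025 0.01 4 1"

```text
time: 17.83
tcp_pos: [0.6017, 0.0614, 0.2035]
orientation: [3.14, 0.002, 2.016]
force: [-1.0, -2.0, 10.2]
width: 0.0233
grip_force: 80.1
```

```bash
python3 st.py
```

```text
[0.60167 0.0614  0.20353] [3.1397e+00 2.4000e-03 2.0155e+00] [-1.01 -1.95 10.19] [-0.4963  0.3872  0.0185] 0.294 -0.361
```

```bash
cat > st2.py <<'E'
from h import *
L=[]
for i in range(4):
  optics.snapshot("side");s=r.read_state();L.append(np.r_[s["force"],s["moment"]])
L=np.array(L);print(s["time"],s["tcp_pos"].round(5),s["orientation"].round(4),L.mean(0).round(3),"mz",L[:,5].round(3))
E
python3 st2.py
```

```text
18.0333 [0.60171 0.06139 0.20353] [3.1396e+00 2.4000e-03 2.0166e+00] [-2.154 -1.461  9.278 -0.516  0.389  0.08 ] mz [0.082 0.076 0.097 0.065]
```

Call:
play_rows --motion "0 0.012 0.005 2 1; 0 0.025 0.01 4 1; 0 0.025 0.01 4 1"

```text
time: 18.28
tcp_pos: [0.6019, 0.0616, 0.2035]
orientation: [3.14, 0.002, 1.946]
force: [-2.4, -1.6, 9.2]
width: 0.0231
grip_force: 80.1
```

```bash
python3 st2.py
```

```text
18.4833 [0.60186 0.06152 0.2035 ] [3.1396e+00 2.1000e-03 1.9468e+00] [-1.791 -2.328  9.592 -0.498  0.463  0.085] mz [0.076 0.084 0.089 0.091]
```

Call:
play_rows --motion "0 0.012 0.005 2 1; 0 0.025 0.01 4 1; 0 0.025 0.01 4 1"

```text
time: 18.73
tcp_pos: [0.6021, 0.0616, 0.2035]
orientation: [3.139, 0.002, 1.876]
force: [-2.5, -2.1, 9.5]
width: 0.0228
grip_force: 80.1
```

```bash
python3 st2.py
```

```text
18.9333 [0.60207 0.06164 0.20347] [3.1394e+00 2.0000e-03 1.8770e+00] [-2.154 -1.972  9.251 -0.506  0.488  0.067] mz [0.111 0.076 0.039 0.043]
```

Call:
play_rows --motion "0 0.012 0.003 2 1; 0 0.025 0.006 4 1; 0 0.025 0.006 4 1"

```text
time: 19.18
tcp_pos: [0.6023, 0.0618, 0.2034]
orientation: [3.139, 0.002, 1.806]
force: [-2.4, -1.3, 10.2]
width: 0.0229
grip_force: 80.1
```

```bash
python3 st2.py
```

```text
19.3833 [0.60225 0.06177 0.2034 ] [3.1395e+00 1.7000e-03 1.8072e+00] [-1.765 -1.837  9.823 -0.447  0.527  0.077] mz [0.063 0.092 0.083 0.07 ]
```

I'll check numerically, from the wrist image, that the slot end still sits in line with the blade. No more pictures to view.

```bash
python3 - <<'E'
from h import *
im=optics.snapshot("wrist");cv2.imwrite("pics/w10.png",im)
for f in("w9","w10"):
  S=cv2.cvtColor(cv2.GaussianBlur(cv2.imread(f"pics/{f}.png"),(3,3),0),cv2.COLOR_BGR2HSV)
  print(f)
  for v in range(214,236,2): print(v,"".join("B" if (95<h<130 and s>100) else "y" if (10<h<35 and s>110) else "." for h,s,_ in S[v,255:305]))
E
```

```text
w9
214 BBBBBBBBBBBBBBB...................BBBBBBBBBBBBBBBB
216 BBBBBBBBBBBB.........................BBBBBBBBBBBBB
218 BBBBBBBBBB..............................BBBBBBBBBB
220 BBBBBBBB............y.......yy...........BBBBBBBBB
222 BBBBBBB.........yyyyy.......yyyyyy........BBBBBBBB
224 BBBBBB.......yyyyyyyy.......yyyyyyyy.......BBBBBBB
226 BBBBB......yyyyyyyyyy.......yyyyyyyyyy......BBBBBB
228 BBBBB.....yyyyyyyyyyy.......yyyyyyyyyyy.....BBBBBB
230 BBBBB....yyyyyyyyyyyy.......yyyyyyyyyyyy....BBBBBB
232 BBBBB....yyyyyyyyyyyy........yyyyyyyyyyy....BBBBBB
234 BBBBB...yyyyyyyyyyyyy........yyyyyyyyyyyy...BBBBBB
w10
214 BBBBBBBBBBBBBBBB................BBBBBBBBBBBBBBBBBB
216 BBBBBBBBBBBBB.......................BBBBBBBBBBBBBB
218 BBBBBBBBBB.............................BBBBBBBBBBB
220 BBBBBBBB...........yy....yyyyy...........BBBBBBBBB
222 BBBBBBB........yyy.......yyyyyyyy.........BBBBBBBB
224 BBBBBB.......yyyyy........yyyyyyyyyy.......BBBBBBB
226 BBBBB.......yyyyyyy........yyyyyyyyyyy......BBBBBB
228 BBBBB.....yyyyyyyyy.........yyyyyyyyyyy.....BBBBBB
230 BBBB.....yyyyyyyyyyy........yyyyyyyyyyyy.....BBBBB
232 BBBB.....yyyyyyyyyyy........yyyyyyyyyyyy.....BBBBB
234 BBBBB...yyyyyyyyyyyy.........yyyyyyyyyyyy...BBBBBB
```

The slot is still in line with the blade, so the screw is turning with it. Continuing.

Call:
play_rows --motion "0 0.012 0.003 2 1; 0 0.025 0.006 4 1; 0 0.025 0.006 4 1"

```text
time: 19.68
tcp_pos: [0.6025, 0.0619, 0.2034]
orientation: [3.139, 0.001, 1.736]
force: [-1.8, -1.6, 10.9]
width: 0.0229
grip_force: 80.2
```

```bash
python3 st2.py
```

```text
19.8833 [0.60247 0.0619  0.20331] [3.1394e+00 1.4000e-03 1.7374e+00] [-1.794 -1.715  9.849 -0.42   0.516  0.119] mz [0.051 0.17  0.114 0.139]
```

Call:
play_rows --motion "0 0.012 0.003 2 1; 0 0.025 0.006 4 1; 0 0.025 0.006 4 1"

```text
time: 20.13
tcp_pos: [0.6027, 0.0619, 0.2032]
orientation: [3.139, 0.001, 1.666]
force: [-3.4, -2.0, 9.5]
width: 0.0229
grip_force: 80.1
```

```bash
python3 st2.py
```

```text
20.3333 [0.60263 0.06194 0.20324] [3.1396e+00 1.1000e-03 1.6674e+00] [-2.422 -1.324 10.362 -0.36   0.575  0.083] mz [0.121 0.08  0.062 0.069]
```

Call:
play_rows --motion "0 0.012 0.005 2 1; 0 0.025 0.01 4 1; 0 0.025 0.01 4 1"

```text
time: 20.58
tcp_pos: [0.6029, 0.062, 0.2032]
orientation: [3.14, 0.001, 1.596]
force: [-2.1, -1.3, 9.7]
width: 0.0235
grip_force: 80.2
```

```bash
python3 st2.py
```

```text
20.7833 [0.60284 0.06198 0.20316] [3.1396e+00 9.0000e-04 1.5976e+00] [-2.778 -2.03  10.381 -0.392  0.613  0.055] mz [0.033 0.064 0.051 0.073]
```

Call:
play_rows --motion "0 0.012 0.005 2 1; 0 0.02 0.01 3 1; 0 0.02 0.01 3 1"

```text
time: 21.03
tcp_pos: [0.603, 0.062, 0.2031]
orientation: [3.14, 0.001, 1.545]
force: [-3.3, -1.6, 11.5]
width: 0.0233
grip_force: 80.2
```

```bash
python3 st2.py
```

```text
21.2333 [0.60303 0.06197 0.20313] [3.1395e+00 8.0000e-04 1.5452e+00] [-2.775 -1.171 10.504 -0.386  0.648  0.055] mz [0.072 0.077 0.04  0.03 ]
```

```bash
cat > sl.py <<'E'
from h import *
im=optics.snapshot("wrist");cv2.imwrite("pics/wl.png",im)
S=cv2.cvtColor(cv2.GaussianBlur(im,(3,3),0),cv2.COLOR_BGR2HSV)
for v in range(214,242,2): print(v,"".join("B" if (95<h<130 and s>100) else "y" if (10<h<35 and s>110) else "." for h,s,_ in S[v,255:305]))
E
python3 sl.py
```

```text
214 BBBBBBBBBBBBBBBBBBB............BBBBBBBBBBBBBBBBBBB
216 BBBBBBBBBBBBBB......................BBBBBBBBBBBBBB
218 BBBBBBBBBBB...........................BBBBBBBBBBBB
220 BBBBBBBBB............yy..yyy............BBBBBBBBBB
222 BBBBBBB.........yy........yyyyyyy.........BBBBBBBB
224 BBBBBB.......yyyyy........yyyyyyyyyy.......BBBBBBB
226 BBBBBB......yyyyyyy........yyyyyyyyyyy......BBBBBB
228 BBBBB......yyyyyyyy.........yyyyyyyyyyy.....BBBBBB
230 BBBBB....yyyyyyyyyyy........yyyyyyyyyyyy.....BBBBB
232 BBBBB....yyyyyyyyyyy........yyyyyyyyyyyyy....BBBBB
234 BBBBB....yyyyyyyyyyyy........yyyyyyyyyyyy....BBBBB
236 BBBBB...yyyyyyyyyyyyy........yyyyyyyyyyyy...BBBBBB
238 BBBBB...yyyyyyyyyyyy...........yyyyyyyyyy...BBBBBB
240 BBBBBB..yyyyyyyyyyy.............yyyyyyyyy..BBBBBBB
```

The slot has the same small lag, so the screw is still following, at about 1.3 rad. The stop should come soon.

Call:
play_rows --motion "0 0.012 0.006 2 1; 0 0.02 0.01 4 1; 0 0.02 0.01 4 1"

```text
time: 21.53
tcp_pos: [0.6033, 0.062, 0.2031]
orientation: [3.139, 0.001, 1.475]
force: [-2.6, -2.8, 10.7]
width: 0.0232
grip_force: 80.3
```

```bash
python3 st2.py
```

```text
21.7333 [0.60325 0.06202 0.20308] [3.1394e+00 7.0000e-04 1.4758e+00] [-2.732 -1.584 10.703 -0.343  0.634  0.208] mz [0.235 0.182 0.201 0.214]
```

Call:
play_rows --motion "0 0.012 0.006 1.5 1; 0 0.02 0.01 3 1; 0 0.02 0.01 3 1"

```text
time: 21.98
tcp_pos: [0.6035, 0.062, 0.2031]
orientation: [3.139, 0.001, 1.423]
force: [-3.4, -1.8, 11.9]
width: 0.0236
grip_force: 80.4
```

```bash
python3 st2.py
```

```text
22.1833 [0.60344 0.062   0.20309] [3.1392e+00 7.0000e-04 1.4238e+00] [-2.586 -1.676 11.108 -0.383  0.7    0.263] mz [0.283 0.263 0.287 0.221]
```

The torque has jumped to about 0.26 N m, so the screw is up against its stop. I'll check the seating angle and hold briefly.

```bash
python3 sl.py | head -9; python3 st2.py
```

```text
214 BBBBBBBBBBBBBBBBBBBB...........BBBBBBBBBBBBBBBBBBB
216 BBBBBBBBBBBBBB.....................BBBBBBBBBBBBBBB
218 BBBBBBBBBBB...........................BBBBBBBBBBBB
220 BBBBBBBBB...............yyyy............BBBBBBBBBB
222 BBBBBBB.................yyyyyyyyy.........BBBBBBBB
224 BBBBBB.......yyyy.......yyyyyyyyyyyy.......BBBBBBB
226 BBBBBB......yyyyy.........yyyyyyyyyyyy......BBBBBB
228 BBBBB......yyyyyyy..........yyyyyyyyyyy.....BBBBBB
230 BBBBB.....yyyyyyyyy.........yyyyyyyyyyyy.....BBBBB
22.4333 [0.60344 0.06202 0.20308] [3.1392e+00 6.0000e-04 1.4238e+00] [-2.982 -1.478 11.374 -0.377  0.675  0.294] mz [0.279 0.321 0.304 0.271]
```

Tight. Now I'll ease the twist off within the play and lift straight out.

Call:
play_rows --motion "0 -0.01 0 -3 1; 0 -0.02 0 -6 1; 0 -0.03 -0.05 -8 1; 0 -0.03 -0.1 -8 1"

```text
time: 22.77
tcp_pos: [0.603, 0.0621, 0.2032]
orientation: [3.14, 0.0, 1.564]
force: [-1.7, -1.1, 4.8]
width: 0.0232
grip_force: 79.4
```

```bash
python3 st2.py; python3 sl.py|sed -n 4,9p
```

```text
22.9667 [0.603   0.06217 0.20321] [3.1403e+00 5.0000e-04 1.5625e+00] [-1.764 -1.117  7.137 -0.24   0.468 -0.008] mz [-0.019 -0.052  0.029  0.008]
220 BBBBBBBBB...............................BBBBBBBBBB
222 BBBBBBBB.........yy.......yyyyyyy.........BBBBBBBB
224 BBBBBBB.......yyyyy........yyyyyyyyy.......BBBBBBB
226 BBBBBB......yyyyyyy........yyyyyyyyyyy......BBBBBB
228 BBBBB......yyyyyyyyy........yyyyyyyyyyy.....BBBBBB
230 BBBBB.....yyyyyyyyyy........yyyyyyyyyyyy.....BBBBB
```

Call:
play_rows --motion "0 0 -0.5 0 1; 0 0 -1.5 0 1; 0 0 -4.5 0 1; 0 0 -7.5 0 1; 0 0 -8 0 1; 0 0 -8 0 1"

```text
time: 23.52
tcp_pos: [0.6039, 0.0626, 0.2848]
orientation: [3.136, -0.001, 1.562]
force: [-0.4, -0.8, -1.1]
width: 0.0227
grip_force: 78.8
```

```bash
python3 - <<'E'
from h import *
s=r.read_state();print(s["tcp_pos"],s["orientation"],s["force"],s["width"])
T=Ro.from_euler("xyz",s["orientation"]).as_matrix();print(100*T.T@(np.array([.4579,-.2982,.2766])-s["tcp_pos"]),np.degrees(s["orientation"][2]-.622))
E
```

```text
[0.60389452 0.06256821 0.28475442] [ 3.13571561e+00 -6.94682893e-04  1.56221718e+00] [-0.43548264 -0.83016461 -1.06554984] 0.022693433519274046
[-36.20130052 -14.29380779   0.70630084] 53.87047614989715
```

Call:
play_rows --motion "-3.6 -1.4 0 0 1; -7.3 -2.9 0 0 1; -11 -4.3 0 0 1; -14.6 -5.7 0 0 1; -18.2 -7.2 0 0 1; -22 -8.6 0 0 1; -25.5 -10 0 0 1; -29 -11.4 0 0 1"

```text
time: 24.18
tcp_pos: [0.4847, -0.2278, 0.2802]
orientation: [-3.139, -0.001, 1.562]
force: [0.8, -0.4, -0.9]
width: 0.0228
grip_force: 78.8
```

Call:
play_rows --motion "-3.6 -1.5 0 7 1; -7.2 -2.9 0 14 1; -7.2 -2.9 0 21 1; -7.2 -2.9 0 28 1; -7.2 -2.9 0 35 1; -7.2 -2.9 0 42 1; -7.2 -2.9 0 49 1; -7.2 -2.9 0 53.9 1"

```text
time: 24.85
tcp_pos: [0.4561, -0.298, 0.28]
orientation: [-3.138, 0.001, 0.616]
force: [0.4, -0.1, -1.0]
width: 0.0233
grip_force: 78.8
```

Call:
play_rows --motion "0 0 0 0 1; 0 0 0 0 1; 0 0 0 0 1"

```text
time: 25.1
tcp_pos: [0.4565, -0.2981, 0.281]
orientation: [-3.14, 0.0, 0.623]
force: [-0.8, 0.8, -0.6]
width: 0.0232
grip_force: 78.8
```

```bash
python3 - <<'E'
from h import *
s=r.read_state();print(s["tcp_pos"],s["orientation"],s["force"],s["width"])
T=Ro.from_euler("xyz",s["orientation"]).as_matrix();print(100*T.T@(np.array([.4579,-.2982,.2066])-s["tcp_pos"]),np.degrees(s["orientation"][2]-.622))
# blade edge position in wrist picture (compare w7)
im=optics.snapshot("wrist");cv2.imwrite("pics/w11.png",im)
for f in("w7","w11"):
  g=cv2.cvtColor(cv2.imread(f"pics/{f}.png"),cv2.COLOR_BGR2HSV)
  red=cv2.inRange(g,(0,120,40),(8,255,255))[235:300,240:320];v,u=np.nonzero(red);print(f,len(u),u.min()+240,u.max()+240,v.min()+235)
E
```

```text
[ 0.45652547 -0.2981088   0.28095209] [-3.13999949e+00  4.20515493e-04  6.23343262e-01] [-0.78394142  0.79436063 -0.59597755] 0.02322387326949164
[0.10940537 0.09948919 7.43501436] 0.07696325460280716
w7 2373 250 309 251
w11 2486 250 309 251
```

Call:
play_rows --motion "0.11 0.1 1.5 0 1; 0.11 0.1 4 0 1; 0.11 0.1 6.5 0 1; 0.11 0.1 8 0 1; 0.11 0.1 9 0 1; 0.11 0.1 9.8 0 1; 0.11 0.1 10 0 1; 0.11 0.1 10 0 1"

```text
time: 25.82
tcp_pos: [0.4584, -0.2986, 0.1818]
orientation: [-3.142, -0.0, 0.622]
force: [0.3, 0.1, -0.6]
width: 0.0235
grip_force: 78.8
```

Call:
play_rows --motion "0 0 0.6 0 1; 0 0 1.2 0 1; 0 0 1.8 0 1; 0 0 2.4 0 1; 0 0 2.8 0 1; 0 0 3 0 1; 0 0 3.15 0 1; 0 0 3.15 0 1"

```text
time: 26.48
tcp_pos: [0.4582, -0.2984, 0.1499]
orientation: [-3.141, 0.0, 0.621]
force: [0.3, 0.6, -0.5]
width: 0.0229
grip_force: 78.8
```

Call:
play_rows --motion "0 0 0.08 0 1; 0 0 0.16 0 1; 0 0 0.22 0 1; 0 0 0.22 0 1"

```text
time: 26.82
tcp_pos: [0.4583, -0.2985, 0.1481]
orientation: [3.142, -0.0, 0.621]
force: [-0.3, -0.1, -1.0]
width: 0.0231
grip_force: 78.8
```

Call:
play_rows --motion "0 0 0 0 0.4; 0 0 0 0 0.2; 0 0 0 0 0; 0 0 0 0 -0.4; 0 0 0 0 -0.8; 0 0 0 0 -1; 0 0 0 0 -1; 0 0 0 0 -1"

```text
time: 27.48
tcp_pos: [0.4583, -0.2985, 0.1481]
orientation: [-3.142, -0.0, 0.621]
force: [0.5, 0.1, -0.6]
width: 0.0857
grip_force: 0.0
```

Call:
play_rows --motion "0 0 -1 0 -1; 0 0 -3 0 -1; 0 0 -6 0 -1; 0 0 -9.5 0 -1; 0 0 -13 0 -1; 0 0 -14 0 -1; 0 0 -14 0 -1; 0 0 -14 0 -1"

```text
time: 28.15
tcp_pos: [0.458, -0.2983, 0.2883]
orientation: [3.141, -0.0, 0.621]
force: [-0.1, 0.0, 0.2]
width: 0.0853
grip_force: 0.0
```

```bash
python3 - <<'E'
from h import *
s=r.read_state();print(s["tcp_pos"],s["orientation"],s["force"],s["width"])
p=optics.camera_params("wrist");im=optics.snapshot("wrist");cv2.imwrite("pics/w12.png",im)
m=cv2.inRange(cv2.cvtColor(im,cv2.COLOR_BGR2HSV),(0,0,0),(179,255,62))
n,l,st,ce=cv2.connectedComponentsWithStats(m)
for i in range(1,n):
  if 800<st[i,4]<4000: print(st[i],cv2.minAreaRect(np.argwhere(l==i)[:,::-1].astype(np.int32)))
# compare side/scene driver & gauge regions with start
for n,(x0,y0,x1,y1) in(("scene",(355,262,420,335)),("side",(298,120,335,185))):
  a=optics.snapshot(n);b=cv2.imread(f"pics/{n}0.png");f=lambda i:cv2.inRange(cv2.cvtColor(i[y0:y1,x0:x1],cv2.COLOR_BGR2HSV),(0,140,50),(6,255,255))
  for q in(b,a):
    v,u=np.nonzero(f(q));print(n,len(u),u.mean().round(1),v.mean().round(1),u.min(),u.max(),v.min(),v.max())
  # bystanders
a=optics.snapshot("scene");b=cv2.imread("pics/scene0.png")
for nm,(x0,y0,x1,y1) in(("vial",(348,182,370,212)),("weight",(356,224,374,244)),("stamp",(386,218,414,250))):
  print(nm,cv2.absdiff(a,b)[y0:y1,x0:x1].mean())
# setting bar/screw
h=cv2.cvtColor(a,cv2.COLOR_BGR2HSV);ps=optics.camera_params("scene")
m=cv2.inRange(h,(12,110,60),(32,255,255));n,l,st,ce=cv2.connectedComponentsWithStats(m[160:230,190:330])
for i in range(1,n):
  if st[i,4]>20: print(st[i],[onz(ps,ce[i]+[190,160],z).round(4) for z in(.022,.067)])
E
```

```text
[ 0.45803546 -0.29834644  0.28830183] [ 3.14104160e+00 -2.72989050e-04  6.21482018e-01] [-0.12539598  0.0072132   0.153761  ] 0.08533407937155271
[ 408    0  152  207 1272] ((474.0091552734375, 119.72384643554688), (226.83241271972656, 86.5713882446289), 65.95938110351562)
[ 263  185   35   57 1455] ((280.0, 213.0), (56.0, 34.0), 90.0)
scene 70 23.5 32.3 18 32 24 40
scene 121 24.9 33.1 18 31 24 40
side 253 20.6 38.9 13 28 21 63
side 164 18.4 30.6 13 23 21 40
vial 23.16262626262626
weight 39.46388888888889
stamp 29.515625
[31 35 13  6 35] [array([0.5396, 0.0913, 0.022 ]), array([0.5106, 0.0663, 0.067 ])]
```

```bash
python3 -c "
from workcell import job
print(job.sign_off())"
```

```text
the job is handed in; nothing more can be done
None
```

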